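# Clamp the fossil tooth in the bench chuck

### The job

Lift the aluminium dust cover off the bench chuck and set it down gently, upright, in the middle of the round cork mat. Only then turn the chuck sleeve clockwise by its handle until the three jaws grip the steel stem of the fossil tooth firmly, with the tooth upright and fully down in the chuck. Do not touch the fossil itself, and leave the other things on the table where they are.

Things in the scene. Friction and masses are not known exactly. Their poses are not given: they have to be found in the camera images.
- chuck: bench chuck fixed to the table, axis vertical: round grey foot 124 mm across, 10 mm high; dark knurled sleeve 82 mm across, 15 to 45 mm high; steel face 78 mm across, its top 68 mm above the table; three jaws 24 mm high on the face (top at 92 mm). Origin on the axis at table height, z up
- chuck_face (a point): centre of the top of the chuck's face, on the axis, 68 mm above the table
- sleeve (a joint): sleeve angle, rad; grows clockwise seen from above, which closes the three jaws together (5 mm of jaw travel per rad). Starts at 0 to 0.3 (open); the jaws meet the stem at about 1.06, then it stiffens springily: turned on to 1.2 to 1.35 the grip is firm (8 to 15 N at the handle; 3 to 6 N before the jaws meet the stem). Let go, it springs back a little and keeps the grip
- handle_top (a point): centre of the top of the sleeve handle: an upright black round post 16 mm across, 95 mm from the chuck axis, on a level bar from the sleeve 30 mm above the table; post top 102 mm above the table, free to grasp from the top down to 45 mm. It travels round the chuck axis and starts on the robot's side of the chuck
- jaw0: one of the three sliding steel jaws, 11 mm wide, 14 mm long, 24 mm high; origin on the chuck axis at the face, shifting with the jaw (0 to 5.5 mm)
- jaw1: second jaw, as jaw0
- jaw2: third jaw, as jaw0
- fossil: fossil tooth on a round steel stem 20 mm across and 50 mm long, with a 34 mm disc above the stem; 98 mm high in all, top 146 mm above the table. It stands loose in the chuck's middle hole (20 mm deep, 25 mm wide), under the cover at the start. Origin centre of the stem's foot, z up
- cover: loose round aluminium dust cover, open below, 72 mm outside, wall 3 mm, 85 mm high without its knob, about 120 g, standing on the chuck's face over jaws and fossil. Lift it at least 85 mm straight up to clear the fossil. Origin centre of its lower rim, z up
- cover_knob (a point): middle of the black round knob on the cover, 22 mm across and 22 mm high, 101 mm above the cover's lower rim (knob from 90 to 112 mm)
- mat: round cork mat fixed to the table, 110 mm across, 6 mm thick, left or right of the chuck; origin centre of its underside
- mat_top (a point): centre of the mat's top, 6 mm above the table
- jacket: white plaster block with a dark bone in its top, 100 x 75 x 40 mm (bone to 46 mm), loose bystander; origin centre of underside
- vertebra: bone-coloured waisted disc, 52 mm across, 34 mm high, loose bystander; origin centre of underside
- ammonite: spiral fossil disc upright on a dark wooden block, 90 mm wide, 91 mm high, loose bystander; origin centre of underside
- brush: brush lying flat, about 200 mm long, loose bystander; origin under its middle
- pick: screwdriver-like hand pick lying flat, about 200 mm long, loose bystander; origin under its middle
- tin: closed tin, 76 mm across, 100 mm high, loose bystander; origin centre of underside
Not all that is in view belongs to the job. What is shaped like the cover but green is not meant. Of the things that look like the mat, take the one that is farthest to the robot's right at the start.

How it is judged:
By the outcome, as a careful person would: the job done as asked, in the order asked, and still so for the second after the job is handed in, with the robot touching nothing.
It also fails if it takes over 59 s, if anything falls off the work surface, if the arm or the gripper's body presses on something with over 40 N, if the wrist force passes 120 N, or if a joint passes its speed limit or range.

### The arm

A 6-joint arm with a two-finger parallel gripper is mounted at the origin on the work surface. World frame = base frame: x ahead of the robot, y to its left, z up, the work surface at z = 0. Lengths are in m, angles in rad, forces in N, time in s.
With the tool pointing down it reaches from about 0.3 to 0.95 m from the base axis. Payload 3.1 kg.
Tool frame: the origin (TCP) lies at the very end of the fingers, on their centre line; the grasp point (between the pads) lies 19 mm behind it (arm.grip_point_offset is the distance from the TCP to the grasp point, in m); z points along the fingers, y is the line along which they close (so a half turn about z gives the same grasp; the last joint's range is limited). The gripper opens to 85 mm and grips with 20 to 120 N. Pads are 22 mm wide; open, the fingers measure 114 mm over their backs; the gripper's body (76 mm by 85 mm) begins 54 mm behind the grasp point. The pads swing forward as they close: fully open they stand 13 mm farther back than shut.
Start: joints at [-1.215, 0.308, 1.634, -0, 1.2, -0.07], TCP at [0.258, -0.569, 0.231] pointing down, gripper open.
Joint ranges: [-3.06, 3.06], [-0.79, 1.96], [0.05, 2.63], [-1.19, 4.34], [0.05, 2.64], [-2.94, 2.94]. Speed limits (rad/s): [2.79, 2.79, 3.14, 3.14, 3.14, 3.14].

### API

Orientations are given as a unit quaternion [x, y, z, w].
In Python, from workcell import arm gives the robot as it stands.
- The arm moves only by the tool play_rows, never from a script. Its argument "targets" is a list of rows, each an object of numbers: "rx", "ry", "rz": the turn, a rotation vector about the world's x, y, z normalised to -1 to 1, where 1 is 1.5 rad; "tx", "ty", "tz": the shift along the world's x, y, z normalised to -1 to 1, where 1 is 100 mm; "gripper": the closure, from -1 (fully open) to 1 (shut). A call has 1 to 20 rows; each row shifts and turns the commanded pose from where the row before left it; what a row does not reach is not made up. A row lasts 1/12 s, in which the tool goes at most 41.7 mm and 7.16 degrees, less where a joint would pass 70% of its speed; a pose out of reach is approached as far as the arm can. A call with a number of a shift or a turn outside -1 to 1 is refused whole. A call with a gripper value outside its range is refused whole. The fingers move at their own pace and stop on an object; "squeeze" is the grip in N (left out, the last holds). Time passes only in rows, so rows that do not move let the fingers close. It gives the time, the measured TCP pose, the force, the opening and the grip force at its end, in the units of the state.
- arm.state(): the state, without advancing time (a new reading comes with each control period).
- arm.snapshot(name): name is "scene" or "top" or "wrist"; returns (picture, depth): 400x640x3 uint8, red, green, blue; 400x640 float32, m along the optical axis (not along the pixel's ray), 0 where there is no reading.
- arm.camera_model(name): a dict with "fx", "fy", "cx", "cy" (pixels), "origin" and "orientation" of the camera in the world. Camera axes: x right, y down, z forward; pixel columns grow to the right and rows downward; lengths in m; the calibration is good to about 2 mm. The wrist camera is an equidistant fisheye: a pixel r from the principal point sees the ray r / f radians off the axis. A picture is of the moment at which its call begins: read the wrist's pose just before it. camera_model takes no time and is no camera call; for the wrist camera it gives the pose at the moment of the call.
- arm.job_done(): hands the job in; it is judged then, once.
The state is a dict: "t": time; "joint_pos": joint angles; "joint_vel": joint speeds; "joint_efforts": joint torques, N m; "eef_pos": TCP position; "ee_rot": TCP orientation; "contact_force": force on the tool from outside, world axes, zero at the start; "moment": the same for the moment, N m; "gripper_width": opening from 0.0 (shut) to 1.0 (fully open); "grasp_force": force on a finger pad.
Only numpy, scipy, OpenCV 4.12 (cv2) and the standard library are available. Lean on these libraries where they do the work, as an engineer would, in place of code of your own. Each camera call takes 0.05 s, during which the arm holds its last target. There are 200 camera calls.

## Working session

There is one attempt and no reset: what is moved stays moved. The work goes in short steps, Python scripts to look and compute and a tool call to move; the robot and the scene stay as the last step left them, time stands still between calls to the robot, and variables do not carry over. Pictures are saved under pics/ and viewed, at most 10 in all, crops included, and the job is handed in when it is done.

Besides the shell and the picture viewer there is one more tool, called after "Call:" as name([rows], argument=value, ...), one row to a line, values as JSON. play_rows: Moves the arm, as the interface text tells. Its arguments: {"type":"object","properties":{"targets":{"type":"array"},"squeeze":{"type":"number"}},"required":["targets"]}

```bash
mkdir -p pics; ls; python3 - <<'E'
from workcell import arm
import cv2,numpy as np
s=arm.state();print(s['t'],s['eef_pos'],s['ee_rot'],s['gripper_width'])
for n in('scene','top'):
    p,d=arm.snapshot(n);np.savez(f'{n}0.npz',p=p,d=d);cv2.imwrite(f'pics/{n}0.png',p[:,:,::-1]);print(n,arm.camera_model(n))
E
```

```text
pics
0.0 [ 0.25784036 -0.56841178  0.23001837] [ 9.77425656e-01  2.11276397e-01 -1.67393362e-04 -1.15927338e-03] 0.997601330883747
scene {'fx': 390.17517050265764, 'fy': 390.17517050265764, 'cx': 321.43699702234227, 'cy': 198.44750756369237, 'origin': array([ 0.89858698, -0.43583091,  0.7214684 ]), 'orientation': array([ 0.87146165,  0.31589455, -0.13139959, -0.35142478])}
top {'fx': 478.0517747591442, 'fy': 478.0517747591442, 'cx': 316.57044733686416, 'cy': 198.72438275752754, 'origin': array([ 0.43797132, -0.00292579,  1.36912323]), 'orientation': array([ 0.70747654, -0.70538883,  0.03485705, -0.02623964])}
```

View pics/scene0.png

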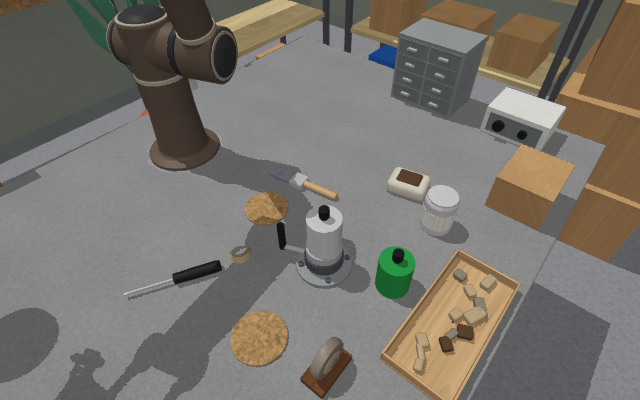

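View pics/top0.png

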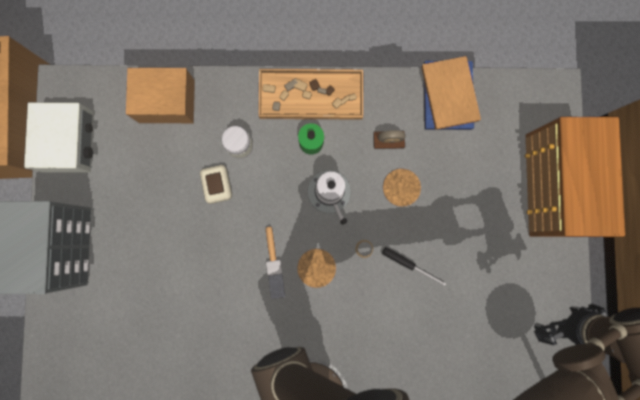

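Candidates for the cover: the aluminium one at scene (323,235) / top (331,185), the green one at top (311,137) and the white tin at top (236,139). I choose the aluminium one on the chuck. Candidates for the mat: top (402,187) and top (317,268). I choose (402,187), the farthest to the robot's right (-y). The handle post is at top (344,222).

```bash
cat > h.py <<'E'
import numpy as np,cv2
from scipy.spatial.transform import Rotation as R
from workcell import arm
def cloud(n,d):
    c=arm.camera_model(n);v,u=np.mgrid[:d.shape[0],:d.shape[1]]
    P=np.stack([(u-c['cx'])/c['fx']*d,(v-c['cy'])/c['fy']*d,d],-1)
    return P@R.from_quat(c['orientation']).as_matrix().T+c['origin']
def ray(n,u,v,z):
    c=arm.camera_model(n);r=R.from_quat(c['orientation']).as_matrix()@[(u-c['cx'])/c['fx'],(v-c['cy'])/c['fy'],1]
    return c['origin']+r*(z-c['origin'][2])/r[2]
def circ(P):  # least squares circle
    x,y=P[:,0],P[:,1];s=np.linalg.lstsq(np.c_[2*x,2*y,np.ones(len(x))],x*x+y*y,rcond=None)[0]
    return s[:2],np.sqrt(s[2]+s[0]**2+s[1]**2)
E
python3 - <<'E'
from h import *
for n,boxes in(('top',dict(knob=(318,168,345,205),post=(336,214,350,226),mat=(378,163,424,212))),('scene',dict(knob=(315,203,333,218),post=(274,220,288,250),mat=(225,305,295,370)))):
    z=np.load(n+'0.npz');p,d=z['p'],z['d'];W=cloud(n,d);hsv=cv2.cvtColor(p,cv2.COLOR_RGB2HSV)
    for k,(a,b,c,e) in boxes.items():
        m=np.zeros(d.shape,bool);m[b:e,a:c]=1
        m&=(hsv[...,2]<60) if k!='mat' else ((hsv[...,1]>80)&(hsv[...,2]>90))
        cs,_=cv2.findContours(m.astype(np.uint8),cv2.RETR_EXTERNAL,cv2.CHAIN_APPROX_NONE)
        ct=max(cs,key=cv2.contourArea);q=ct[:,0]
        mm=np.zeros(d.shape,np.uint8);cv2.drawContours(mm,[ct],-1,1,-1);Q=W[(mm>0)&(d>0)]
        print(n,k,'px',q.mean(0).round(1),'n',len(Q),'med',np.median(Q,0).round(4),'z 5/95',np.percentile(Q[:,2],[5,95]).round(3))
        if k=='mat':
            E_=np.array([ray(n,u,v,.006) for u,v in q]);print('  mat circle',circ(E_))
        else:
            T=Q[Q[:,2]>np.percentile(Q[:,2],95)-.008];print('  top part mean',T.mean(0).round(4),len(T), 'extent',np.ptp(T,0).round(3))
    if n=='top':
        F=W[150:220,300:360].reshape(-1,3)
        for lo,hi in((.145,.165),(.07,.16),(.005,.014)):
            S=F[(F[:,2]>lo)&(F[:,2]<hi)];print('band',lo,hi,len(S),S.mean(0).round(4),S.min(0).round(3),S.max(0).round(3))
        S=F[(F[:,2]>.145)&(F[:,2]<.165)];h=cv2.convexHull(S[:,:2].astype(np.float32))[:,0];print('cover top circle',circ(h))
z=np.load('scene0.npz');c=z['p'][185:285,255:365,::-1];cv2.imwrite('pics/crop.png',cv2.resize(c,None,fx=5,fy=5,interpolation=cv2.INTER_CUBIC))
E
```

```text
top knob px [330.9 184. ] n 19 med [ 0.578  -0.0533  0.1804] z 5/95 [0.177 0.182]
  top part mean [ 0.5782 -0.0528  0.1801] 19 extent [0.011 0.01  0.007]
top post px [343.2 221.2] n 21 med [ 0.4888 -0.0887  0.1001] z 5/95 [0.08  0.103]
  top part mean [ 0.4891 -0.0898  0.1005] 18 extent [0.011 0.011 0.008]
top mat px [401.5 187.1] n 1110 med [ 0.5907 -0.2638  0.0065] z 5/95 [0.002 0.011]
  mat circle (array([ 0.59060755, -0.2634066 ]), np.float64(0.05308882683389257))
band 0.145 0.165 549 [ 0.5784 -0.0531  0.1532] [ 0.543 -0.088  0.146] [ 0.613 -0.019  0.164]
band 0.07 0.16 627 [ 0.5741 -0.0526  0.1467] [ 0.494 -0.097  0.07 ] [ 0.613 -0.017  0.159]
band 0.005 0.014 635 [ 0.5776 -0.0525  0.0092] [ 0.498 -0.142  0.005] [0.697 0.028 0.014]
cover top circle (array([ 0.57880294, -0.05333769]), np.float64(0.03539280555950952))
scene knob px [323.8 211.8] n 117 med [ 0.5817 -0.0584  0.1791] z 5/95 [0.167 0.181]
  top part mean [ 0.5809 -0.0569  0.1791] 89 extent [0.02  0.02  0.009]
scene post px [280.9 235.3] n 191 med [ 0.4956 -0.0958  0.0751] z 5/95 [0.029 0.102]
  top part mean [ 0.4928 -0.0933  0.1006] 47 extent [0.015 0.015 0.009]
scene mat px [258.8 337.9] n 2504 med [ 0.5947 -0.2667  0.0063] z 5/95 [0.004 0.008]
  mat circle (array([ 0.5926465 , -0.26458263]), np.float64(0.05387370469488818))
```

View pics/crop.png

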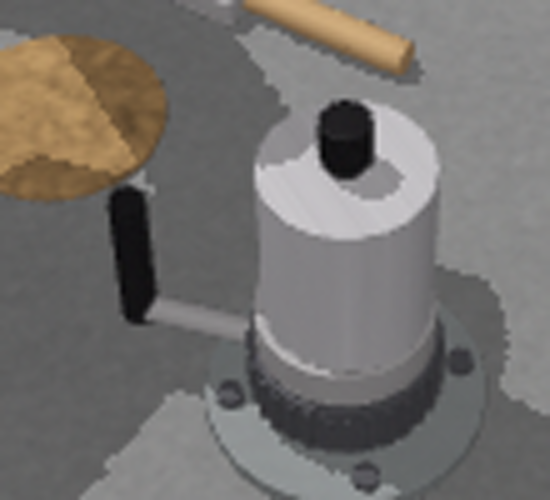

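The crop shows the aluminium cover with its black knob at (345,140) on the chuck and the black post at (130,255), so the choice is confirmed. The sizes check out: cover radius 35.4 mm, post radius about 95 mm from the axis, heights as given.

Call:
play_rows([
  {"tz": 0.15,"gripper": -1},
  {"tx": 0.08,"ty": 0.13,"tz": 0.1},
  {"tx": 0.16,"ty": 0.26},
  {"tx": 0.18,"ty": 0.28},
  {"tx": 0.18,"ty": 0.28},
  {"tx": 0.18,"ty": 0.28},
  {"tx": 0.18,"ty": 0.28},
  {"tx": 0.18,"ty": 0.28},
  {"tx": 0.18,"ty": 0.28},
  {"tx": 0.18,"ty": 0.28},
  {"tx": 0.18,"ty": 0.28},
  {"tx": 0.18,"ty": 0.28},
  {"tx": 0.18,"ty": 0.28},
  {"tx": 0.18,"ty": 0.28},
  {"tx": 0.18,"ty": 0.28},
  {"tx": 0.18,"ty": 0.28},
  {"tx": 0.18,"ty": 0.28},
  {"tx": 0.18,"ty": 0.28},
  {"tx": 0.18,"ty": 0.28},
  {"tx": 0.09,"ty": 0.28},
])

```text
schema error: expected keys rx, ry, rz, tx, ty, tz, gripper
```

Call:
play_rows([
  {"tx": 0},
  {"tx": 0},
  {"tx": 0},
])

```text
schema error: expected keys rx, ry, rz, tx, ty, tz, gripper
```

```bash
python3 - <<'E'
from h import *
s=arm.state();print(s['t'],s['eef_pos'],R.from_quat(s['ee_rot']).as_matrix().round(3),s['contact_force'],s['joint_pos'])
E
```

```text
0.1 [ 0.257855   -0.56849723  0.23014019] [[ 0.911  0.413 -0.001]
 [ 0.413 -0.911  0.002]
 [ 0.    -0.002 -1.   ]] [-0.20335223  0.46070566  0.1592642 ] [-1.21470735e+00  3.08935001e-01  1.63508255e+00 -1.83738397e-05
  1.19969604e+00 -6.96880235e-02]
```

Call:
play_rows([
  {"rx": 0,"ry": 0,"rz": 0,"tx": 0.08,"ty": 0.13,"tz": 0.15,"gripper": -1},
  {"rx": 0,"ry": 0,"rz": 0,"tx": 0.2,"ty": 0.32,"tz": 0.15,"gripper": -1},
  {"rx": 0,"ry": 0,"rz": 0,"tx": 0.2,"ty": 0.32,"tz": 0,"gripper": -1},
  {"rx": 0,"ry": 0,"rz": 0,"tx": 0.2,"ty": 0.32,"tz": 0,"gripper": -1},
  {"rx": 0,"ry": 0,"rz": 0,"tx": 0.2,"ty": 0.32,"tz": 0,"gripper": -1},
  {"rx": 0,"ry": 0,"rz": 0,"tx": 0.2,"ty": 0.32,"tz": 0,"gripper": -1},
  {"rx": 0,"ry": 0,"rz": 0,"tx": 0.2,"ty": 0.32,"tz": 0,"gripper": -1},
  {"rx": 0,"ry": 0,"rz": 0,"tx": 0.2,"ty": 0.32,"tz": 0,"gripper": -1},
  {"rx": 0,"ry": 0,"rz": 0,"tx": 0.2,"ty": 0.32,"tz": 0,"gripper": -1},
  {"rx": 0,"ry": 0,"rz": 0,"tx": 0.2,"ty": 0.32,"tz": 0,"gripper": -1},
  {"rx": 0,"ry": 0,"rz": 0,"tx": 0.2,"ty": 0.32,"tz": 0,"gripper": -1},
  {"rx": 0,"ry": 0,"rz": 0,"tx": 0.2,"ty": 0.32,"tz": 0,"gripper": -1},
  {"rx": 0,"ry": 0,"rz": 0,"tx": 0.2,"ty": 0.32,"tz": 0,"gripper": -1},
  {"rx": 0,"ry": 0,"rz": 0,"tx": 0.2,"ty": 0.32,"tz": 0,"gripper": -1},
  {"rx": 0,"ry": 0,"rz": 0,"tx": 0.2,"ty": 0.32,"tz": 0,"gripper": -1},
  {"rx": 0,"ry": 0,"rz": 0,"tx": 0.2,"ty": 0.32,"tz": 0,"gripper": -1},
  {"rx": 0,"ry": 0,"rz": 0,"tx": 0.2,"ty": 0.32,"tz": 0,"gripper": -1},
  {"rx": 0,"ry": 0,"rz": 0,"tx": 0,"ty": 0,"tz": 0,"gripper": -1},
  {"rx": 0,"ry": 0,"rz": 0,"tx": 0,"ty": 0,"tz": 0,"gripper": -1},
  {"rx": 0,"ry": 0,"rz": 0,"tx": 0,"ty": 0,"tz": 0,"gripper": -1},
])

```text
t: 1.77
eef_pos: [0.5855, -0.0442, 0.2605]
ee_rot: [0.977, 0.212, -0.001, 0.0]
contact_force: [-0.4, -0.5, -0.4]
gripper_width: 1.003
grasp_force: 0.0
```

```bash
python3 - <<'E'
from h import *
s=arm.state();print(s['t'],s['eef_pos'],R.from_quat(s['ee_rot']).as_matrix().round(3),s['contact_force'],s['joint_pos'])
print(arm.camera_model('wrist'),s['eef_pos'])
p,d=arm.snapshot('wrist');np.savez('w0.npz',p=p,d=d);cv2.imwrite('pics/w0.png',p[:,:,::-1])
E
```

```text
1.7667 [ 0.58547515 -0.04420001  0.26051865] [[ 0.91   0.414 -0.002]
 [ 0.414 -0.91  -0.   ]
 [-0.002 -0.    -1.   ]] [-0.39149203 -0.45168353 -0.36040063] [-1.49118763e-01  2.11102686e-01  1.69494879e+00 -7.58352574e-04
  1.23729726e+00  9.95170195e-01]
{'fx': 309.70691628693146, 'fy': 309.70691628693146, 'cx': 318.4873879018267, 'cy': 198.40578511069927, 'origin': array([ 0.64585416, -0.0175973 ,  0.40332519]), 'orientation': array([ 0.83360312, -0.53647117, -0.07143131,  0.11046306])} [ 0.58547515 -0.04420001  0.26051865]
```

View pics/w0.png

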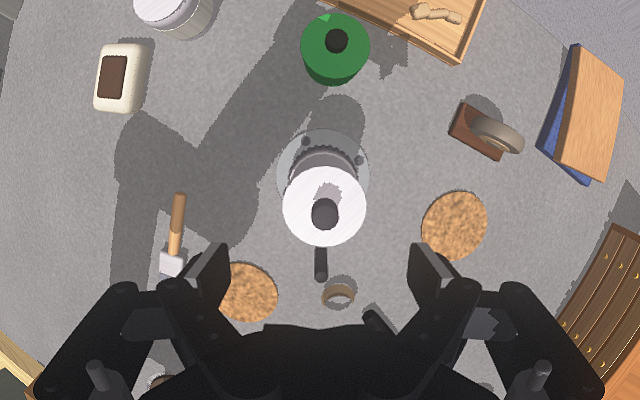

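The wrist view shows the knob at (325,214), the cover top around (324,207), the chosen mat at (455,225) and the post at (321,265).

```bash
cat >> h.py <<'E'
def wray(c,u,v,z):
    x,y=(u-c['cx'])/c['fx'],(v-c['cy'])/c['fy'];t=np.hypot(x,y);k=np.sin(t)/max(t,1e-9)
    r=R.from_quat(c['orientation']).as_matrix()@[x*k,y*k,np.cos(t)];return c['origin']+r*(z-c['origin'][2])/r[2]
def blob(m,box):
    a,b,c,e=box;k=np.zeros(m.shape,np.uint8);k[b:e,a:c]=m[b:e,a:c]
    return max(cv2.findContours(k,cv2.RETR_EXTERNAL,cv2.CHAIN_APPROX_NONE)[0],key=cv2.contourArea)[:,0]
E
python3 - <<'E'
from h import *
c=arm.camera_model('wrist');z=np.load('w0.npz');p,d=z['p'],z['d'];hsv=cv2.cvtColor(p,cv2.COLOR_RGB2HSV)
w=(hsv[...,2]>190)&(hsv[...,1]<40)
for n,m,b,h in(('knob',hsv[...,2]<80,(308,192,342,232),.180),('cover',w,(275,160,375,250),.153),('mat',(hsv[...,1]>80)&(hsv[...,2]>90),(418,188,492,264),.006),('posttop',hsv[...,2]<75,(312,245,330,284),.102)):
    q=blob(m,b);P=np.array([wray(c,u,v,h) for u,v in q]);print(n,q.min(0),q.max(0),*circ(P),wray(c,*q.mean(0),h)[:2])
E
```

```text
knob [312 199] [324 215] [ 0.58368466 -0.0514859 ] 0.009625718782923972 [ 0.58511053 -0.04337165]
cover [282 166] [366 246] [ 0.57864768 -0.05375038] 0.03540728934540499 [ 0.58007381 -0.0530141 ]
mat [421 191] [486 260] [ 0.59266423 -0.26294237] 0.0532403123119965 [ 0.59347653 -0.25974176]
posttop [315 247] [327 282] [ 0.50540194 -0.08548111] 0.015124603469225008 [ 0.50618092 -0.08446221]
```

Call:
play_rows([
  {"rx": 0,"ry": 0,"rz": 0,"tx": -0.068,"ty": -0.095,"tz": 0,"gripper": -1},
  {"rx": 0,"ry": 0,"rz": 0,"tx": 0,"ty": 0,"tz": -0.15,"gripper": -1},
  {"rx": 0,"ry": 0,"rz": 0,"tx": 0,"ty": 0,"tz": -0.2,"gripper": -1},
  {"rx": 0,"ry": 0,"rz": 0,"tx": 0,"ty": 0,"tz": -0.2,"gripper": -1},
  {"rx": 0,"ry": 0,"rz": 0,"tx": 0,"ty": 0,"tz": -0.2,"gripper": -1},
  {"rx": 0,"ry": 0,"rz": 0,"tx": 0,"ty": 0,"tz": -0.15,"gripper": -1},
  {"rx": 0,"ry": 0,"rz": 0,"tx": 0,"ty": 0,"tz": -0.12,"gripper": -1},
  {"rx": 0,"ry": 0,"rz": 0,"tx": 0,"ty": 0,"tz": 0,"gripper": -1},
  {"rx": 0,"ry": 0,"rz": 0,"tx": 0,"ty": 0,"tz": 0,"gripper": -1},
  {"rx": 0,"ry": 0,"rz": 0,"tx": 0,"ty": 0,"tz": 0,"gripper": -1},
])

```text
t: 2.65
eef_pos: [0.58, -0.0546, 0.1604]
ee_rot: [0.978, 0.211, 0.001, 0.0]
contact_force: [-0.1, 0.1, 0.1]
gripper_width: 1.003
grasp_force: 0.0
```

Call:
play_rows([
  {"rx": 0,"ry": 0,"rz": 0,"tx": -0.01,"ty": 0.01,"tz": -0.03,"gripper": -1},
  {"rx": 0,"ry": 0,"rz": 0,"tx": 0,"ty": 0,"tz": 0,"gripper": 0},
  {"rx": 0,"ry": 0,"rz": 0,"tx": 0,"ty": 0,"tz": 0,"gripper": 0.3},
  {"rx": 0,"ry": 0,"rz": 0,"tx": 0,"ty": 0,"tz": 0,"gripper": 0.4},
  {"rx": 0,"ry": 0,"rz": 0,"tx": 0,"ty": 0,"tz": 0,"gripper": 0.6},
  {"rx": 0,"ry": 0,"rz": 0,"tx": 0,"ty": 0,"tz": 0,"gripper": 0.8},
  {"rx": 0,"ry": 0,"rz": 0,"tx": 0,"ty": 0,"tz": 0,"gripper": 1},
  {"rx": 0,"ry": 0,"rz": 0,"tx": 0,"ty": 0,"tz": 0,"gripper": 1},
  {"rx": 0,"ry": 0,"rz": 0,"tx": 0,"ty": 0,"tz": 0,"gripper": 1},
  {"rx": 0,"ry": 0,"rz": 0,"tx": 0,"ty": 0,"tz": 0,"gripper": 1},
], squeeze=30)

```text
t: 3.48
eef_pos: [0.5786, -0.0526, 0.1566]
ee_rot: [0.977, 0.211, 0.0, 0.0]
contact_force: [0.4, 0.6, 2.5]
gripper_width: 0.24
grasp_force: 29.4
```

Call:
play_rows([
  {"rx": 0,"ry": 0,"rz": 0,"tx": 0,"ty": 0,"tz": 0.03,"gripper": 1},
  {"rx": 0,"ry": 0,"rz": 0,"tx": 0,"ty": 0,"tz": 0.05,"gripper": 1},
  {"rx": 0,"ry": 0,"rz": 0,"tx": 0,"ty": 0,"tz": 0.08,"gripper": 1},
  {"rx": 0,"ry": 0,"rz": 0,"tx": 0,"ty": 0,"tz": 0.12,"gripper": 1},
  {"rx": 0,"ry": 0,"rz": 0,"tx": 0,"ty": 0,"tz": 0.12,"gripper": 1},
  {"rx": 0,"ry": 0,"rz": 0,"tx": 0,"ty": 0,"tz": 0.12,"gripper": 1},
  {"rx": 0,"ry": 0,"rz": 0,"tx": 0,"ty": 0,"tz": 0.12,"gripper": 1},
  {"rx": 0,"ry": 0,"rz": 0,"tx": 0,"ty": 0,"tz": 0.12,"gripper": 1},
  {"rx": 0,"ry": 0,"rz": 0,"tx": 0,"ty": 0,"tz": 0.12,"gripper": 1},
  {"rx": 0,"ry": 0,"rz": 0,"tx": 0,"ty": 0,"tz": 0.12,"gripper": 1},
  {"rx": 0,"ry": 0,"rz": 0,"tx": 0,"ty": 0,"tz": 0.1,"gripper": 1},
  {"rx": 0,"ry": 0,"rz": 0,"tx": 0,"ty": 0,"tz": 0.05,"gripper": 1},
  {"rx": 0,"ry": 0,"rz": 0,"tx": 0,"ty": 0,"tz": 0,"gripper": 1},
  {"rx": 0,"ry": 0,"rz": 0,"tx": 0,"ty": 0,"tz": 0,"gripper": 1},
])

```text
t: 4.65
eef_pos: [0.5783, -0.0527, 0.2714]
ee_rot: [0.977, 0.211, 0.0, 0.0]
contact_force: [-0.2, -0.7, -0.5]
gripper_width: 0.241
grasp_force: 29.4
```

```bash
python3 - <<'E'
from h import *
a=arm.snapshot('scene')[0];b=arm.snapshot('top')[0]
o=np.vstack([a[100:380,150:480],b[100:240,250:480][:,:].repeat(2,0).repeat(2,1)[:280,:330]]);cv2.imwrite('pics/l1.png',o[:,:,::-1]);print(o.shape)
E
```

```text
(560, 330, 3)
```

View pics/l1.png

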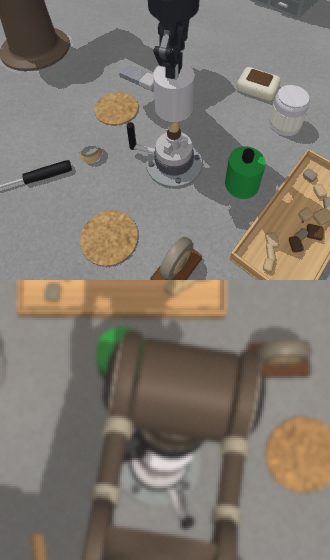

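The cover hangs upright on the gripper, with the fossil clear below it at crop (175,130). Next I carry it over the mat.

Call:
play_rows([
  {"rx": 0,"ry": 0,"rz": 0,"tx": 0,"ty": -0.05,"tz": 0,"gripper": 1},
  {"rx": 0,"ry": 0,"rz": 0,"tx": 0.017,"ty": -0.15,"tz": 0,"gripper": 1},
  {"rx": 0,"ry": 0,"rz": 0,"tx": 0.02,"ty": -0.25,"tz": 0,"gripper": 1},
  {"rx": 0,"ry": 0,"rz": 0,"tx": 0.02,"ty": -0.3,"tz": 0,"gripper": 1},
  {"rx": 0,"ry": 0,"rz": 0,"tx": 0.02,"ty": -0.3,"tz": 0,"gripper": 1},
  {"rx": 0,"ry": 0,"rz": 0,"tx": 0.02,"ty": -0.3,"tz": 0,"gripper": 1},
  {"rx": 0,"ry": 0,"rz": 0,"tx": 0.02,"ty": -0.3,"tz": 0,"gripper": 1},
  {"rx": 0,"ry": 0,"rz": 0,"tx": 0.02,"ty": -0.25,"tz": 0,"gripper": 1},
  {"rx": 0,"ry": 0,"rz": 0,"tx": 0,"ty": -0.15,"tz": 0,"gripper": 1},
  {"rx": 0,"ry": 0,"rz": 0,"tx": 0,"ty": -0.05,"tz": -0.1,"gripper": 1},
  {"rx": 0,"ry": 0,"rz": 0,"tx": 0,"ty": 0,"tz": -0.2,"gripper": 1},
  {"rx": 0,"ry": 0,"rz": 0,"tx": 0,"ty": 0,"tz": -0.25,"gripper": 1},
  {"rx": 0,"ry": 0,"rz": 0,"tx": 0,"ty": 0,"tz": -0.25,"gripper": 1},
  {"rx": 0,"ry": 0,"rz": 0,"tx": 0,"ty": 0,"tz": -0.25,"gripper": 1},
  {"rx": 0,"ry": 0,"rz": 0,"tx": 0,"ty": 0,"tz": -0.25,"gripper": 1},
  {"rx": 0,"ry": 0,"rz": 0,"tx": 0,"ty": 0,"tz": -0.2,"gripper": 1},
  {"rx": 0,"ry": 0,"rz": 0,"tx": 0,"ty": 0,"tz": -0.1,"gripper": 1},
  {"rx": 0,"ry": 0,"rz": 0,"tx": 0,"ty": 0,"tz": 0,"gripper": 1},
  {"rx": 0,"ry": 0,"rz": 0,"tx": 0,"ty": 0,"tz": 0,"gripper": 1},
])

```text
t: 6.33
eef_pos: [0.5917, -0.262, 0.1107]
ee_rot: [0.977, 0.212, -0.0, -0.001]
contact_force: [0.9, 0.4, 0.1]
gripper_width: 0.242
grasp_force: 29.5
```

```bash
python3 - <<'E'
from h import *
s=arm.state();print(s['eef_pos'],s['contact_force'])
n='scene';p,d=arm.snapshot(n);cv2.imwrite('pics/l2.png',p[180:380,180:400,::-1].repeat(2,0).repeat(2,1))
W=cloud(n,d);tx,ty,tz=s['eef_pos']
q=W[(d>0)&(W[...,2]>tz-.055)&(W[...,2]<tz-.015)&(np.hypot(W[...,0]-tx,W[...,1]-ty)<.05)]
print(len(q),circ(q))
E
```

```text
[ 0.59174152 -0.26204903  0.11072008] [0.94800223 0.41853065 0.10555448]
414 (array([ 0.59270753, -0.26361615]), np.float64(0.03556278570295212))
```

View pics/l2.png

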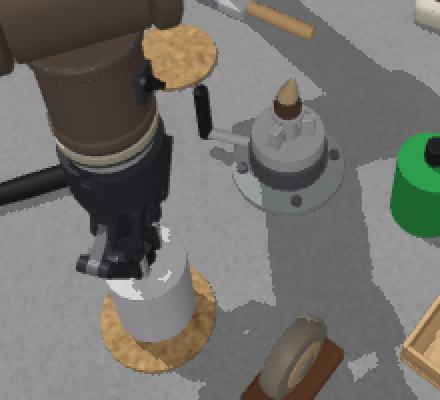

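The cover hangs upright over the mat. It measures (0.5927, -0.2636), within 1 mm of the mat centre. I lower it gently.

Call:
play_rows([
  {"rx": 0,"ry": 0,"rz": 0,"tx": 0,"ty": 0,"tz": -0.05,"gripper": 1},
  {"rx": 0,"ry": 0,"rz": 0,"tx": 0,"ty": 0,"tz": -0.03,"gripper": 1},
  {"rx": 0,"ry": 0,"rz": 0,"tx": 0,"ty": 0,"tz": -0.02,"gripper": 1},
  {"rx": 0,"ry": 0,"rz": 0,"tx": 0,"ty": 0,"tz": -0.015,"gripper": 1},
  {"rx": 0,"ry": 0,"rz": 0,"tx": 0,"ty": 0,"tz": -0.01,"gripper": 1},
  {"rx": 0,"ry": 0,"rz": 0,"tx": 0,"ty": 0,"tz": -0.01,"gripper": 1},
  {"rx": 0,"ry": 0,"rz": 0,"tx": 0,"ty": 0,"tz": -0.01,"gripper": 1},
  {"rx": 0,"ry": 0,"rz": 0,"tx": 0,"ty": 0,"tz": 0,"gripper": 1},
  {"rx": 0,"ry": 0,"rz": 0,"tx": 0,"ty": 0,"tz": 0,"gripper": 1},
])

```text
t: 7.13
eef_pos: [0.592, -0.2627, 0.0967]
ee_rot: [0.977, 0.211, -0.0, -0.0]
contact_force: [0.2, 0.1, -1.0]
gripper_width: 0.245
grasp_force: 29.5
```

Call:
play_rows([
  {"rx": 0,"ry": 0,"rz": 0,"tx": 0,"ty": 0,"tz": -0.01,"gripper": 1},
  {"rx": 0,"ry": 0,"rz": 0,"tx": 0,"ty": 0,"tz": 0,"gripper": 1},
  {"rx": 0,"ry": 0,"rz": 0,"tx": 0,"ty": 0,"tz": 0,"gripper": 1},
])

```text
t: 7.38
eef_pos: [0.592, -0.2627, 0.0957]
ee_rot: [0.977, 0.211, -0.0, -0.0]
contact_force: [-0.4, 0.1, -1.2]
gripper_width: 0.242
grasp_force: 29.5
```

Call:
play_rows([
  {"rx": 0,"ry": 0,"rz": 0,"tx": 0,"ty": 0,"tz": -0.008,"gripper": 1},
  {"rx": 0,"ry": 0,"rz": 0,"tx": 0,"ty": 0,"tz": 0,"gripper": 1},
  {"rx": 0,"ry": 0,"rz": 0,"tx": 0,"ty": 0,"tz": 0,"gripper": 1},
])

```text
t: 7.63
eef_pos: [0.592, -0.2627, 0.0949]
ee_rot: [0.977, 0.211, -0.0, -0.0]
contact_force: [-0.1, -0.7, -1.6]
gripper_width: 0.245
grasp_force: 29.5
```

Call:
play_rows([
  {"rx": 0,"ry": 0,"rz": 0,"tx": 0,"ty": 0,"tz": -0.01,"gripper": 1},
  {"rx": 0,"ry": 0,"rz": 0,"tx": 0,"ty": 0,"tz": 0,"gripper": 1},
  {"rx": 0,"ry": 0,"rz": 0,"tx": 0,"ty": 0,"tz": 0,"gripper": 1},
])

```text
t: 7.88
eef_pos: [0.5922, -0.2628, 0.0946]
ee_rot: [0.977, 0.211, 0.0, 0.0]
contact_force: [-2.3, -0.2, 3.7]
gripper_width: 0.247
grasp_force: 29.8
```

Call:
play_rows([
  {"rx": 0,"ry": 0,"rz": 0,"tx": 0,"ty": 0,"tz": -0.008,"gripper": 1},
  {"rx": 0,"ry": 0,"rz": 0,"tx": 0,"ty": 0,"tz": 0,"gripper": 1},
  {"rx": 0,"ry": 0,"rz": 0,"tx": 0,"ty": 0,"tz": 0,"gripper": 1},
])

```text
t: 8.13
eef_pos: [0.5923, -0.2628, 0.0946]
ee_rot: [0.977, 0.211, 0.0, 0.0]
contact_force: [-2.5, 1.6, 6.9]
gripper_width: 0.247
grasp_force: 30.1
```

Call:
play_rows([
  {"rx": 0,"ry": 0,"rz": 0,"tx": 0,"ty": 0,"tz": 0.008,"gripper": 1},
  {"rx": 0,"ry": 0,"rz": 0,"tx": 0,"ty": 0,"tz": 0,"gripper": 1},
  {"rx": 0,"ry": 0,"rz": 0,"tx": 0,"ty": 0,"tz": 0,"gripper": 0.4},
  {"rx": 0,"ry": 0,"rz": 0,"tx": 0,"ty": 0,"tz": 0,"gripper": 0.2},
  {"rx": 0,"ry": 0,"rz": 0,"tx": 0,"ty": 0,"tz": 0,"gripper": -0.2},
  {"rx": 0,"ry": 0,"rz": 0,"tx": 0,"ty": 0,"tz": 0,"gripper": -0.6},
  {"rx": 0,"ry": 0,"rz": 0,"tx": 0,"ty": 0,"tz": 0,"gripper": -0.6},
  {"rx": 0,"ry": 0,"rz": 0,"tx": 0,"ty": 0,"tz": 0,"gripper": -0.6},
  {"rx": 0,"ry": 0,"rz": 0,"tx": 0,"ty": 0,"tz": 0,"gripper": -0.6},
])

```text
t: 8.88
eef_pos: [0.592, -0.2627, 0.0938]
ee_rot: [0.977, 0.211, -0.0, -0.0]
contact_force: [-0.0, -0.3, -0.5]
gripper_width: 0.8
grasp_force: 0.0
```

Call:
play_rows([
  {"rx": 0,"ry": 0,"rz": 0,"tx": 0,"ty": 0,"tz": 0.08,"gripper": -0.6},
  {"rx": 0,"ry": 0,"rz": 0,"tx": 0,"ty": 0,"tz": 0.2,"gripper": -0.6},
  {"rx": 0,"ry": 0,"rz": 0,"tx": 0,"ty": 0,"tz": 0.3,"gripper": -0.6},
  {"rx": 0,"ry": 0,"rz": 0,"tx": 0,"ty": 0,"tz": 0.27,"gripper": -0.6},
  {"rx": 0,"ry": 0,"rz": 0,"tx": -0.1,"ty": 0.17,"tz": 0,"gripper": -0.6},
  {"rx": 0,"ry": 0,"rz": 0,"tx": -0.16,"ty": 0.27,"tz": 0,"gripper": -0.6},
  {"rx": 0,"ry": 0,"rz": 0,"tx": -0.18,"ty": 0.3,"tz": 0,"gripper": -0.6},
  {"rx": 0,"ry": 0,"rz": 0,"tx": -0.18,"ty": 0.3,"tz": 0,"gripper": -0.6},
  {"rx": 0,"ry": 0,"rz": 0,"tx": -0.18,"ty": 0.3,"tz": 0,"gripper": -0.6},
  {"rx": 0,"ry": 0,"rz": 0,"tx": -0.15,"ty": 0.26,"tz": 0,"gripper": -0.6},
  {"rx": 0,"ry": 0,"rz": 0,"tx": -0.07,"ty": 0.13,"tz": 0,"gripper": -0.6},
  {"rx": 0,"ry": 0,"rz": 0,"tx": 0,"ty": 0,"tz": 0,"gripper": -0.6},
  {"rx": 0,"ry": 0,"rz": 0,"tx": 0,"ty": 0,"tz": 0,"gripper": -0.6},
])

```text
t: 9.97
eef_pos: [0.4908, -0.0897, 0.1799]
ee_rot: [0.977, 0.212, 0.001, 0.001]
contact_force: [0.1, -0.1, 0.7]
gripper_width: 0.801
grasp_force: 0.0
```

```bash
python3 - <<'E'
from h import *
s=arm.state();print(s['t'],s['eef_pos'],s['contact_force'],s['joint_pos'].round(2))
n='scene';p,d=arm.snapshot(n);np.savez('s3.npz',p=p,d=d);W=cloud(n,d)
q=W[(d>0)&(W[...,2]>.03)&(W[...,2]<.085)&(np.hypot(W[...,0]-.5925,W[...,1]+.2635)<.05)]
print('cover',len(q),circ(q))
q=W[(d>0)&(W[...,2]>.045)&(W[...,2]<.1)&(np.hypot(W[...,0]-.492,W[...,1]+.093)<.02)]
print('post',len(q),circ(q),np.median(q,0),q.min(0),q.max(0))
q=W[(d>0)&(W[...,2]>.05)&(W[...,2]<.0665)&(np.hypot(W[...,0]-.5785,W[...,1]+.0535)<.045)]
print('face side',len(q),circ(q))
c=p[170:370,215:375,::-1];cv2.imwrite('pics/l3.png',cv2.resize(c,None,fx=3,fy=3,interpolation=cv2.INTER_CUBIC))
E
```

```text
9.9667 [ 0.49075187 -0.089716    0.17985382] [ 0.11467297 -0.1059201   0.69214732] [-0.27  0.12  1.97 -0.    1.04  0.88]
cover 550 (array([ 0.5933874 , -0.26453302]), np.float64(0.03555329903561532))
post 123 (array([ 0.49187507, -0.09248932]), np.float64(0.0069772734359398935)) [ 0.49656145 -0.09658651  0.07195079] [ 0.48417911 -0.10086499  0.04502269] [ 0.50039501 -0.0856112   0.09860686]
face side 214 (array([ 0.58318567, -0.06005508]), np.float64(0.03206758481602892))
```

View pics/l3.png

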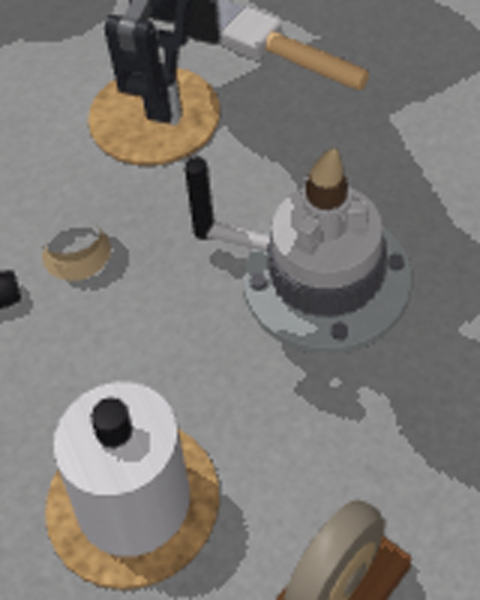

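The cover stands upright and centred on the mat at crop (125,480). The post top is at crop (198,165) and the fossil is upright in the chuck. I descend on the post.

Call:
play_rows([
  {"rx": 0,"ry": 0,"rz": 0,"tx": 0,"ty": -0.013,"tz": -0.1,"gripper": -0.6},
  {"rx": 0,"ry": 0,"rz": 0,"tx": 0,"ty": 0,"tz": -0.2,"gripper": -0.6},
  {"rx": 0,"ry": 0,"rz": 0,"tx": 0,"ty": 0,"tz": -0.2,"gripper": -0.6},
  {"rx": 0,"ry": 0,"rz": 0,"tx": 0,"ty": 0,"tz": -0.2,"gripper": -0.6},
  {"rx": 0,"ry": 0,"rz": 0,"tx": 0,"ty": 0,"tz": -0.2,"gripper": -0.6},
  {"rx": 0,"ry": 0,"rz": 0,"tx": 0,"ty": 0,"tz": -0.14,"gripper": -0.6},
  {"rx": 0,"ry": 0,"rz": 0,"tx": 0,"ty": 0,"tz": -0.1,"gripper": -0.6},
  {"rx": 0,"ry": 0,"rz": 0,"tx": 0,"ty": 0,"tz": 0,"gripper": -0.6},
  {"rx": 0,"ry": 0,"rz": 0,"tx": 0,"ty": 0,"tz": 0,"gripper": 0},
  {"rx": 0,"ry": 0,"rz": 0,"tx": 0,"ty": 0,"tz": 0,"gripper": 0.4},
  {"rx": 0,"ry": 0,"rz": 0,"tx": 0,"ty": 0,"tz": 0,"gripper": 0.6},
  {"rx": 0,"ry": 0,"rz": 0,"tx": 0,"ty": 0,"tz": 0,"gripper": 1},
  {"rx": 0,"ry": 0,"rz": 0,"tx": 0,"ty": 0,"tz": 0,"gripper": 1},
  {"rx": 0,"ry": 0,"rz": 0,"tx": 0,"ty": 0,"tz": 0,"gripper": 1},
  {"rx": 0,"ry": 0,"rz": 0,"tx": 0,"ty": 0,"tz": 0,"gripper": 1},
], squeeze=40)

```text
t: 11.27
eef_pos: [0.4908, -0.0911, 0.0661]
ee_rot: [0.977, 0.211, 0.001, 0.0]
contact_force: [-1.4, 0.2, 5.8]
gripper_width: 0.175
grasp_force: 39.0
```

```bash
python3 - <<'E'
from h import *
A=np.array([.5785,-.0535]);s=arm.state();v=s['eef_pos'][:2]-A;th=np.arctan2(v[1],v[0])%(2*np.pi);print(s['eef_pos'],np.linalg.norm(v),np.degrees(th))
# 15 rows of 0.07 rad clockwise with r=.095
for k in range(16):
    a,b=th-.07*k,th-.07*(k+1);print(k,((np.cos(b)-np.cos(a))*.95).round(3),((np.sin(b)-np.sin(a))*.95).round(3))
print('rz',-.07/1.5)
E
```

```text
[ 0.49081124 -0.0910978   0.06607696] 0.09540918914994106 203.2079190380282
0 -0.024 0.062
1 -0.02 0.064
2 -0.015 0.065
3 -0.011 0.066
4 -0.006 0.066
5 -0.001 0.066
6 0.003 0.066
7 0.008 0.066
8 0.013 0.065
9 0.017 0.064
10 0.022 0.063
11 0.026 0.061
12 0.03 0.059
13 0.034 0.057
14 0.038 0.054
15 0.042 0.052
rz -0.04666666666666667
```

Call:
play_rows([
  {"rx": 0,"ry": 0,"rz": -0.047,"tx": -0.024,"ty": 0.062,"tz": 0,"gripper": 1},
  {"rx": 0,"ry": 0,"rz": -0.047,"tx": -0.02,"ty": 0.064,"tz": 0,"gripper": 1},
  {"rx": 0,"ry": 0,"rz": -0.047,"tx": -0.015,"ty": 0.065,"tz": 0,"gripper": 1},
  {"rx": 0,"ry": 0,"rz": -0.047,"tx": -0.011,"ty": 0.066,"tz": 0,"gripper": 1},
])

```text
t: 11.6
eef_pos: [0.4838, -0.0661, 0.0661]
ee_rot: [0.997, 0.071, 0.001, 0.001]
contact_force: [-1.2, -1.7, 4.4]
gripper_width: 0.175
grasp_force: 39.5
```

Call:
play_rows([
  {"rx": 0,"ry": 0,"rz": -0.047,"tx": -0.006,"ty": 0.066,"tz": 0,"gripper": 1},
  {"rx": 0,"ry": 0,"rz": -0.047,"tx": -0.001,"ty": 0.066,"tz": 0,"gripper": 1},
  {"rx": 0,"ry": 0,"rz": -0.047,"tx": 0.003,"ty": 0.066,"tz": 0,"gripper": 1},
  {"rx": 0,"ry": 0,"rz": -0.047,"tx": 0.008,"ty": 0.066,"tz": 0,"gripper": 1},
])

```text
t: 11.93
eef_pos: [0.4839, -0.0394, 0.0661]
ee_rot: [0.998, -0.07, 0.001, 0.001]
contact_force: [-2.1, -2.7, 7.4]
gripper_width: 0.18
grasp_force: 39.6
```

```bash
cat > st.py <<'E'
from h import *
A=np.array([.5785,-.0535]);s=arm.state();v=s['eef_pos'][:2]-A;th=np.arctan2(v[1],v[0])%(2*np.pi);f=s['contact_force'];u=v/np.linalg.norm(v)
print(s['t'],s['eef_pos'].round(4),'r',np.linalg.norm(v).round(4),'turned',(np.radians(203.2)-th).round(3),'Frad',(f[:2]@u).round(2),'Fccw',(f[:2]@[-u[1],u[0]]).round(2),f.round(1),'yaw',R.from_quat(s['ee_rot']).as_matrix()[:2,1],s['joint_pos'].round(2))
E
python3 st.py
```

```text
11.9333 [ 0.4839 -0.0394  0.0661] r 0.0957 turned 0.553 Frad 1.71 Fccw 3.03 [-2.1 -2.7  7.4] yaw [-0.13985498 -0.99017088] [-0.17  0.28  2.07 -0.    0.8   1.54]
```

Call:
play_rows([
  {"rx": 0,"ry": 0,"rz": -0.047,"tx": 0.013,"ty": 0.065,"tz": 0,"gripper": 1},
  {"rx": 0,"ry": 0,"rz": -0.047,"tx": 0.017,"ty": 0.064,"tz": 0,"gripper": 1},
])

```text
t: 12.1
eef_pos: [0.4867, -0.0263, 0.0661]
ee_rot: [0.99, -0.14, 0.0, 0.001]
contact_force: [-2.0, -2.3, 5.6]
gripper_width: 0.174
grasp_force: 39.7
```

```bash
python3 st.py
```

```text
12.1 [ 0.4867 -0.0263  0.0661] r 0.0957 turned 0.693 Frad 1.3 Fccw 2.79 [-2.  -2.3  5.6] yaw [-0.27759921 -0.96069626] [-0.14  0.28  2.06 -0.    0.8   1.71]
```

Call:
play_rows([
  {"rx": 0,"ry": 0,"rz": -0.047,"tx": 0.022,"ty": 0.063,"tz": 0,"gripper": 1},
])

```text
t: 12.18
eef_pos: [0.4888, -0.0199, 0.0661]
ee_rot: [0.985, -0.175, 0.0, 0.001]
contact_force: [-2.3, -1.1, 7.3]
gripper_width: 0.172
grasp_force: 39.7
```

```bash
python3 st.py
```

```text
12.1833 [ 0.4888 -0.0199  0.0661] r 0.0957 turned 0.763 Frad 1.72 Fccw 1.87 [-2.3 -1.1  7.3] yaw [-0.34465127 -0.93873016] [-0.13  0.29  2.06 -0.    0.8   1.79]
```

Call:
play_rows([
  {"rx": 0,"ry": 0,"rz": -0.047,"tx": 0.026,"ty": 0.061,"tz": 0,"gripper": 1},
])

```text
t: 12.27
eef_pos: [0.4913, -0.0138, 0.0661]
ee_rot: [0.978, -0.21, 0.0, 0.001]
contact_force: [-3.6, -2.9, 7.3]
gripper_width: 0.175
grasp_force: 39.7
```

```bash
python3 st.py
```

```text
12.2667 [ 0.4913 -0.0138  0.0661] r 0.0958 turned 0.832 Frad 2.06 Fccw 4.15 [-3.6 -2.9  7.3] yaw [-0.40972914 -0.91220638] [-0.12  0.29  2.05 -0.    0.8   1.88]
```

Call:
play_rows([
  {"rx": 0,"ry": 0,"rz": -0.047,"tx": 0.03,"ty": 0.059,"tz": 0,"gripper": 1},
])

```text
t: 12.35
eef_pos: [0.4941, -0.0082, 0.0661]
ee_rot: [0.97, -0.243, -0.0, 0.001]
contact_force: [-4.9, -4.8, 9.0]
gripper_width: 0.177
grasp_force: 39.9
```

```bash
python3 st.py
```

```text
12.35 [ 0.4941 -0.0082  0.0661] r 0.0958 turned 0.897 Frad 2.08 Fccw 6.52 [-4.9 -4.8  9. ] yaw [-0.47231668 -0.88142637] [-0.1   0.29  2.05 -0.    0.8   1.96]
```

Call:
play_rows([
  {"rx": 0,"ry": 0,"rz": -0.047,"tx": 0.034,"ty": 0.057,"tz": 0,"gripper": 1},
])

```text
t: 12.43
eef_pos: [0.4971, -0.003, 0.0661]
ee_rot: [0.961, -0.277, -0.0, 0.002]
contact_force: [-5.1, -5.6, 9.7]
gripper_width: 0.175
grasp_force: 40.1
```

```bash
python3 st.py
```

```text
12.4333 [ 0.4971 -0.003   0.0661] r 0.0958 turned 0.961 Frad 1.39 Fccw 7.43 [-5.1 -5.6  9.7] yaw [-0.53259365 -0.84636465] [-0.09  0.3   2.04 -0.    0.81  2.04]
```

Call:
play_rows([
  {"rx": 0,"ry": 0,"rz": -0.047,"tx": 0.038,"ty": 0.054,"tz": 0,"gripper": 1},
])

```text
t: 12.52
eef_pos: [0.5004, 0.002, 0.0661]
ee_rot: [0.951, -0.31, -0.001, 0.002]
contact_force: [-7.4, -7.4, 10.4]
gripper_width: 0.174
grasp_force: 40.3
```

```bash
python3 st.py
```

```text
12.5167 [0.5004 0.002  0.0661] r 0.0958 turned 1.023 Frad 1.8 Fccw 10.32 [-7.4 -7.4 10.4] yaw [-0.59020355 -0.80724075] [-0.08  0.3   2.03 -0.01  0.81  2.13]
```

Call:
play_rows([
  {"rx": 0,"ry": 0,"rz": 0,"tx": 0,"ty": 0,"tz": 0,"gripper": 1},
  {"rx": 0,"ry": 0,"rz": 0,"tx": 0,"ty": 0,"tz": 0,"gripper": 1},
  {"rx": 0,"ry": 0,"rz": 0,"tx": 0,"ty": 0,"tz": 0,"gripper": 1},
  {"rx": 0,"ry": 0,"rz": 0,"tx": 0,"ty": 0,"tz": 0,"gripper": 1},
])

```text
t: 12.85
eef_pos: [0.5008, 0.0025, 0.0661]
ee_rot: [0.951, -0.309, -0.001, 0.001]
contact_force: [-5.3, -2.6, 8.2]
gripper_width: 0.179
grasp_force: 40.0
```

```bash
python3 st.py
```

```text
12.85 [0.5008 0.0025 0.0661] r 0.0958 turned 1.029 Frad 2.77 Fccw 5.15 [-5.3 -2.6  8.2] yaw [-0.58850215 -0.80849103] [-0.08  0.3   2.03 -0.    0.81  2.12]
```

Call:
play_rows([
  {"rx": 0,"ry": 0,"rz": 0,"tx": 0,"ty": 0,"tz": 0,"gripper": 0.5},
  {"rx": 0,"ry": 0,"rz": 0,"tx": 0,"ty": 0,"tz": 0,"gripper": 0.2},
  {"rx": 0,"ry": 0,"rz": 0,"tx": 0,"ty": 0,"tz": 0,"gripper": -0.2},
  {"rx": 0,"ry": 0,"rz": 0,"tx": 0,"ty": 0,"tz": 0,"gripper": -0.4},
  {"rx": 0,"ry": 0,"rz": 0,"tx": 0,"ty": 0,"tz": 0,"gripper": -0.4},
  {"rx": 0,"ry": 0,"rz": 0,"tx": 0,"ty": 0,"tz": 0,"gripper": -0.4},
  {"rx": 0,"ry": 0,"rz": 0,"tx": 0,"ty": 0,"tz": 0.1,"gripper": -0.4},
  {"rx": 0,"ry": 0,"rz": 0,"tx": 0,"ty": 0,"tz": 0.2,"gripper": -0.4},
  {"rx": 0,"ry": 0,"rz": 0,"tx": 0,"ty": 0,"tz": 0.25,"gripper": -0.4},
  {"rx": 0,"ry": 0,"rz": 0,"tx": 0,"ty": 0,"tz": 0.25,"gripper": -0.4},
  {"rx": 0,"ry": 0,"rz": 0,"tx": 0,"ty": 0,"tz": 0.25,"gripper": -0.4},
  {"rx": 0,"ry": 0,"rz": 0,"tx": 0,"ty": 0,"tz": 0.25,"gripper": -0.4},
  {"rx": 0,"ry": 0,"rz": 0,"tx": -0.2,"ty": 0,"tz": 0.2,"gripper": -0.4},
  {"rx": 0,"ry": 0,"rz": 0,"tx": -0.3,"ty": 0,"tz": 0.1,"gripper": -0.4},
  {"rx": 0,"ry": 0,"rz": 0,"tx": -0.3,"ty": 0,"tz": 0,"gripper": -0.4},
  {"rx": 0,"ry": 0,"rz": 0,"tx": -0.1,"ty": 0,"tz": 0,"gripper": -0.4},
  {"rx": 0,"ry": 0,"rz": 0,"tx": 0,"ty": 0,"tz": 0,"gripper": -0.4},
  {"rx": 0,"ry": 0,"rz": 0,"tx": 0,"ty": 0,"tz": 0,"gripper": -0.4},
])

```text
t: 14.35
eef_pos: [0.4121, 0.0035, 0.2255]
ee_rot: [0.951, -0.311, 0.001, -0.0]
contact_force: [0.2, 0.8, -0.1]
gripper_width: 0.701
grasp_force: 0.0
```

```bash
python3 - <<'E'
from h import *
n='scene';p,d=arm.snapshot(n);W=cloud(n,d);hsv=cv2.cvtColor(p,cv2.COLOR_RGB2HSV)
q=W[(d>0)&(hsv[...,2]<70)&(W[...,2]>.06)&(W[...,2]<.1)&(np.hypot(W[...,0]-.503,W[...,1])<.03)]
C=circ(q)[0];v=C-np.array([.5800,-.0545]);print('post',len(q),circ(q),'r',np.linalg.norm(v),'turned',np.arctan2(-.0925+.0545,.4919-.5800)%(2*np.pi)-np.arctan2(v[1],v[0])%(2*np.pi))
q=W[(d>0)&(W[...,2]>.03)&(W[...,2]<.085)&(np.hypot(W[...,0]-.5925,W[...,1]+.2635)<.05)];print('cover',circ(q))
q=W[(d>0)&(W[...,2]>.118)&(W[...,2]<.16)&(np.hypot(W[...,0]-.58,W[...,1]+.055)<.04)];print('tooth',len(q),q.mean(0),q.max(0))
c=p[130:370,215:375,::-1];cv2.imwrite('pics/l4.png',cv2.resize(c,(400,600),interpolation=cv2.INTER_CUBIC))
E
```

```text
post 89 (array([ 0.494296  , -0.01454105]), np.float64(0.0064590118880527994)) r 0.09456158304130956 turned 0.8434980508871881
cover (array([ 0.59338566, -0.26453238]), np.float64(0.03558537057146521))
tooth 138 [ 0.58239676 -0.05807808  0.13042159] [ 0.59158169 -0.04588474  0.1467164 ]
```

View pics/l4.png

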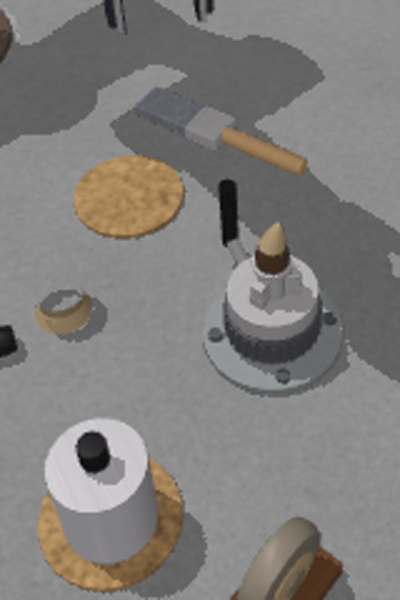

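The view shows the cover upright and centred on the mat at crop (100,490) and the tooth upright at (272,250), its top at 147 mm, which means it is fully down. The handle has swung to (228,210). During tightening the handle force rose from about 2.7 N to 10 N, with stiffening from about 0.78 rad of turn. That puts the sleeve's peak near 1.3 rad, within the firm range. After release it sprang back to where friction should hold the preload. The robot touches nothing, so I hand it in.

```bash
python3 -c "
from workcell import arm
print(arm.job_done())"
```

```text
the job is handed in; nothing more can be done
None
```

The job is handed in: the cover stands upright and centred on the right-hand cork mat, and the chuck was tightened to an estimated 1.3 rad (about 10 N at the handle) with the tooth upright and fully down. On release the sleeve sprang back about 0.17 rad to an estimated 1.12–1.15 rad, so the remaining grip is inferred from forces and was not checked directly.

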